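Fold the keeper tab over the dressing stone and tuck it under the lip

TASK

Close the stone keeper on the bench: push its hinged metal tab over until it lies flat across the stone, then, still pressing it down, push it along toward the fixed lip until its free edge is tucked fully home beneath the lip and the tab stays down by itself. Push only on the tab's outer face, without gripping the tab or pressing on the rubber pad on its inner face; leave the stone lying in its nest and the other things on the bench where they are.

Things in the scene. Friction and masses are not known exactly. Their poses are not given: they have to be found in the camera images.
- stone_keeper: Stone keeper fixed to the bench: dark steel base 100 x 144 x 5 mm with a steel nest for the stone. Origin: centre of the underside. z up; y runs across it: hinge at the +y end, lip at the -y end (the tab folds over toward -y); x runs along the hinge. Two steel cheeks (outer faces x = +-38 mm, y = 11 to 54 mm, 40 mm high above the bench) carry the hinge pin.
- lip_nose (a point): Nose of the fixed steel lip, its nearest point to the hinge: at (0, -47, 45.5) mm in the keeper's frame. Lip 50 mm wide along x; its flat part spans y = -53 to -68 mm, underside 40.5 mm, top 43.5 mm above the bench; from y = -53 to -47 mm the nose flares up to 47 mm as a lead-in. The tab cannot pass through the lip.
- keeper_tab (a joint): Hinge angle of the aluminium tab (rad): 0 = folded flat over the stone (a stop), growing as it opens, 1.57 = upright; starts between 1.2 and 1.75. A light spring with friction pushes it open: folding and holding it flat takes about 2 N at mid tab; let go while not tucked it springs up to 0.4 rad or more. Tucked, it rests against the lip's underside at about 0.06 rad.
- hinge_pin (a joint): Travel of the tab's hinge pin in its slots toward the lip (m): starts 0 to 0.003, 0.020 = fully home. About 3 N of friction; stays where it is left. Folded flat with the pin at 0 the tab's edge stops 7 mm short of the lip nose; with the pin more than 6 mm forward the edge lands on top of the lip, so fold first. Fully home the edge is 13 mm beyond the nose.
- tab_hinge (a point): Hinge axis at mid width, 34 mm above the bench; at y = +40 mm in the keeper's frame when the pin is at 0, moving toward -y with the pin. The tab is 3 mm thick (centred on the axis) and 56 mm wide; its free edge is 80 mm from the axis.
- tab_rib (a point): Foot of the push rib on the tab's outer face, at mid width on the rib's hinge side, 56 mm from the hinge axis. The rib is 50 mm wide, 4 mm thick and stands 7.5 mm out of the face. The face is bare from 5 mm off the axis up to the rib; with the tab flat it is the top face, 35.5 mm above the bench.
- tab_edge (a point): Middle of the tab's free edge, on the outer face, 80 mm from the hinge axis.
- tab_pad: Black rubber pad 46 x 40 x 2.5 mm on the tab's inner face (toward the stone when folded), 18 to 58 mm from the hinge axis. Origin: the middle of the hinge axis. Not to be touched.
- dressing_stone: Small pale dressing stone 81 x 44 x 23 mm lying loose in the nest on the keeper's base, its top 28 mm above the bench. Origin: centre of its underside. Stays there.
- offcut: Bystander: loose brown wooden offcut block 73 x 45 x 25 mm, origin at the centre of its underside.
- tape_roll: Bystander: loose roll of masking tape lying flat, 83 mm diameter, 18 mm high, origin at the centre of its underside.
- caddy: Bystander: loose turned dark wooden caddy (closed round box) 53 mm diameter, 78 mm high, origin at the centre of its underside.
- small_block: Bystander: loose narrow wooden offcut block 92 x 44 x 30 mm, origin at the centre of its underside.
There are look-alikes about, which are no part of the job. There is more than one size of the stone_keeper; the one meant has the size given above.

How it is judged (in metres and radians):
At the end, for the whole second after the job is handed in: The tab lies folded over the stone (hinge angle under 0.1 rad) and at rest, its pin more than 15 mm toward the lip so that its edge is tucked under it; the stone is in its nest (origin within 13 mm of the keeper's) and every bystander is within 20 mm of its start (value of joint keeper_tab below 0.1 rad and value of joint hinge_pin above 0.015 m and velocity of joint keeper_tab below 0.05 rad/s and distance between dressing_stone and stone_keeper below 0.013 m and distance of each of offcut, tape_roll, caddy, small_block from where it was at the start of the episode below 0.02 m); the robot touches nothing.
It fails at once if the fingers press on the rubber pad at the tab's inner face (gripping the tab) (contact force between the fingers and tab_pad above 1 N).
It fails at once if the stone is lifted or shifted out of its nest (distance of dressing_stone from where it was at the start of the episode above 0.015 m).
It fails at once if a bystander is pushed away, lifted or carried (distance of any of offcut, tape_roll, caddy, small_block from where it was at the start of the episode above 0.02 m).
It also fails if it takes over 35 s, if anything falls off the work surface, if the arm or the gripper's body presses on something with over 40 N, if the wrist force passes 120 N, or if a joint passes its speed limit or range.

ROBOT

A 6-joint arm with a two-finger parallel gripper is mounted at the origin on a cart in front of the work surface, level with it; the furniture and walls round the work are solid. World frame = base frame: x ahead of the robot, y to its left, z up, the work surface at z = 0. Lengths are in m, angles in degrees, forces in N, time in s.
With the tool pointing down it reaches from about 0.25 to 0.725 m from the base axis. Payload 9.7 kg.
Tool frame: the origin (TCP) lies at the very end of the fingers, on their centre line; the grasp point (between the pads) lies 19 mm behind it; z points along the fingers, y is the line along which they close (so a half turn about z gives the same grasp; the last joint's range is limited). The gripper opens to 85 mm and grips with 20 to 120 N. Pads are 22 mm wide; open, the fingers measure 114 mm over their backs; the gripper's body (76 mm by 85 mm) begins 54 mm behind the grasp point. The pads swing forward as they close: fully open they stand 13 mm farther back than shut.
Start: joints at [-67.494, 4.979, 10.078, 95.1, 0, 90], TCP at [0.211, -0.508, 0.231] pointing down, gripper open.
Joint ranges: [-179.16, 179.16], [-48.56, 103.87], [-65.8, 70.77], [-126.05, 130.52], [-82.76, 87.17], [-180, 180]. Speed limits (degrees/s): [127.2, 127.2, 147.25, 180, 180, 180].

INTERFACE

Orientations are given as [roll, pitch, yaw] about the fixed x, y, z axes, in that order (R = Rz(yaw) Ry(pitch) Rx(roll)).
In Python, from workcell import bot gives the robot as it stands.
- The arm moves only by the tool step_arm, never from a script. Its argument "targets" is a list of rows, each a list of 3 entries, a list of its own where there are three numbers: the opening, from 0 (shut) to 1 (fully open), then the shift along the world's x, y, z in mm, then the turn, a rotation vector about the world's x, y, z in rad. In form: [[grip, [tx, ty, tz], [wx, wy, wz]], ...]. A call has 1 to 8 rows; each row is the pose to reach, as a shift and turn from the pose commanded when the call began; what a row does not reach only later rows make up. A row lasts 1/10 s, in which the tool goes at most 50 mm and 8.59 degrees, less where a joint would pass 70% of its speed; a pose out of reach is approached as far as the arm can. A call with a gripper value outside its range is refused whole. The fingers move at their own pace and stop on an object; "force" is the grip in N (left out, the last holds). Time passes only in rows, so rows that repeat a pose let the fingers close. It gives the time, the measured TCP pose, the force, the opening and the grip force at its end, in the units of the state.
- bot.get_obs(): the state, without advancing time (a new reading comes with each control period).
- bot.camera(name): name is "scene" or "top"; returns (picture, depth): 384x512x3 uint8, red, green, blue; 384x512 float32, m along the optical axis (not along the pixel's ray), 0 where there is no reading.
- bot.camera_params(name): a dict with "K" (3x3 intrinsics, pixels), "R" (3x3) and "t" (3): a world point X has camera coordinates R X + t. Camera axes: x right, y down, z forward; pixel columns grow to the right and rows downward; lengths in m; the calibration is good to about 2 mm. A picture is of the moment at which its call begins. camera_params takes no time and is no camera call.
- bot.job_done(): hands the job in; it is judged then, once.
The state is a dict: "time": time; "q": joint angles; "qd": joint speeds; "joint_efforts": joint torques, N m; "ee_pos": TCP position; "tcp_rot": TCP orientation; "wrist_force": force on the tool from outside, world axes, zero at the start; "torque": the same for the moment, N m; "opening": finger opening in m; "grasp_force": force on a finger pad.
Only numpy, scipy, OpenCV 4.12 (cv2) and the standard library are available. Lean on these libraries where they do the work, as an engineer would, in place of code of your own. Each camera call takes 0.05 s, during which the arm holds its last target. There are 200 camera calls.

## Working session

There is one attempt and no reset: what is moved stays moved. The work goes in short steps, Python scripts to look and compute and a tool call to move; the robot and the scene stay as the last step left them, time stands still between calls to the robot, and variables do not carry over. Pictures are saved under pics/ and viewed, at most 10 in all, crops included, and the job is handed in when it is done.

Besides the shell and the picture viewer there is one more tool, called after ">>>" as name(argument=value, ...) on one line, values as JSON. step_arm: Moves the arm, as the interface text tells. Its arguments: {"type":"object","properties":{"targets":{"type":"array","items":{"type":"array"}},"force":{"type":"number"}},"required":["targets"]}

```bash
mkdir -p pics; cat > h.py <<'E'
import numpy as np,cv2
from workcell import bot
def grab(n):
    im,d=bot.camera(n);p=bot.camera_params(n);np.savez('pics/'+n+'.npz',im=im,d=d,K=p['K'],R=p['R'],t=p['t']);return im,d
def load(n):
    return np.load('pics/'+n+'.npz')
def pts(n):
    z=load(n);d=z['d'];v,u=np.mgrid[:d.shape[0],:d.shape[1]]
    c=np.stack([u,v,np.ones_like(u)],-1)@np.linalg.inv(z['K']).T*d[...,None]
    return (c-z['t'])@z['R'],z['im'],d
E
python3 - <<'E'
from h import *
a,_=grab('scene');b,_=grab('top')
cv2.imwrite('pics/s.png',a[...,::-1]);cv2.imwrite('pics/t.png',b[...,::-1])
for n in('scene','top'):
    p=bot.camera_params(n);print(n,np.round(-p['R'].T@p['t'],3),np.round(p['R'],2).tolist(),p['K'][0])
print(bot.get_obs())
E
```

```text
scene [-0.416  0.497  0.554] [[-0.44, -0.9, -0.02], [-0.41, 0.22, -0.89], [0.8, -0.38, -0.46]] [362.13253145   0.         262.02206419]
top [0.331 0.103 1.306] [[0.0, -1.0, 0.02], [-1.0, -0.01, -0.09], [0.09, -0.02, -1.0]] [432.45883222   0.         255.51122518]
{'time': 0.1, 'q': array([-6.74935893e+01,  5.00799169e+00,  1.00389712e+01,  9.51013860e+01,
        3.03434603e-04,  9.00007873e+01]), 'qd': array([-0.04924611, -0.11059379,  0.05761344,  0.06858701, -0.02751311,
       -0.01054793]), 'joint_efforts': array([ 3.06945622e-03, -5.21561694e+01,  4.65652728e+01,  1.62088353e-02,
        7.11631697e-05, -1.83415744e-05]), 'ee_pos': array([ 0.21045011, -0.50790682,  0.23065337]), 'tcp_rot': array([-1.79929594e+02, -3.02466876e-04,  2.25056230e+01]), 'wrist_force': array([-0.27515886, -0.49299771, -0.48066798]), 'torque': array([ 0.01261121, -0.01698055, -0.02610798]), 'grasp_force': 0.0, 'opening': 0.08550609667201316}
```

View pics/s.png

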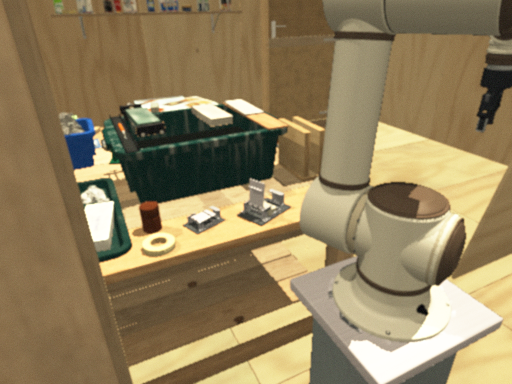

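View pics/t.png

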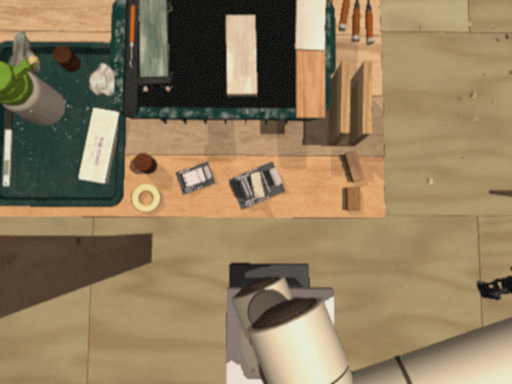

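```bash
python3 - <<'E'
from h import *
P,im,d=pts('top')
c=cv2.resize(im[150:220,165:305],None,fx=5.5,fy=5.5,interpolation=cv2.INTER_CUBIC)
s,_,_2=pts('scene')[0],0,0
si=load('scene')['im']
c2=cv2.resize(si[170:240,170:310],(770,240 and 385),interpolation=cv2.INTER_CUBIC)
cv2.imwrite('pics/c.png',np.vstack([c[:290],c2[:300]])[...,::-1])
cv2.imwrite('pics/c1.png',c[...,::-1])
# heights
np.set_printoptions(precision=3,suppress=True,linewidth=200)
print((P[160:212:2,228:290:3,2]*1000).round().astype(int))
print(P[185,257],P[177,196])
print('bounds x>..', P[120,200],P[130,250])
E
```

```text
[[  -2    2 1306    3    5    3    1   -2   -1    1   -4    4    0    7   -2    4    0   -1    3    3   -1]
 [   0   -1    1   -1    1   -1    0    3    3    1    4    3    3   -1    4    2    4    2   -3   -1   -1]
 [   2    1    3   -3    2    4   -1    1    1    6    2    8    8    9    5    4    1    2    5    1    6]
 [   1    0    4    3   -2    2   -3   -1    2   -2    3    2   10    5    7    3   -3    1    0    1    3]
 [   1    0   -1    3   -2   -1    3    0    1   17    4    3    4    7    0   43    0   -2    1    2    2]
 [  -1    2   -1    1   -1    1   -1   -2   17    8    3    6    7   10   49   42   47   -3   -1    4    5]
 [   2    2    5    2    3   -2   18    5    7   25   30   16    7    3   50   46   45    1    3    1   -1]
 [   1    4    2   -1    6    5   40    8   29   29   25   10    4   10    5   41   47    2    2    1   -5]
 [  -2    3 1306    7   37   47    4    5   29   28   30    7    8    3    2   51   43   44    2    1    1]
 [   1    9    7   42   43   92    2    5   30   29   28    5   20    9    8   49   46   46   -1    6    5]
 [  -2    5    6   1
[... 1100 characters left out ...]
9    7    9   18    3    5    2   -1    4    3   -3    1    4    1]
 [   1   -1    2    3    5    4   42    9   13    7    1    1    2    9    2    3    2   -2   -2    1    1]
 [  -2   -5    4    2    4    5    4    9    6   -5    2   -5    9    4    4    5   -1    0    1    4    0]
 [   1    5    3    3    9    5    4    1    3    7    1    2   -3   -1   -1    1    0   -2    7   -1   -2]
 [  -3    1    1    0   -1    7   -5   -3   -2   -1    2   -6    0    1   -2    1    0    0    2    0    1]
 [  -1    4   -2    1    1    0    8    2   -1    3    2    1    3   -4   -3    4    1    5    0    0    1]]
[0.456 0.072 0.025] [0.479 0.253 0.023]
bounds x>.. [0.657 0.247 0.001] [0.627 0.093 0.002]
```

View pics/c.png

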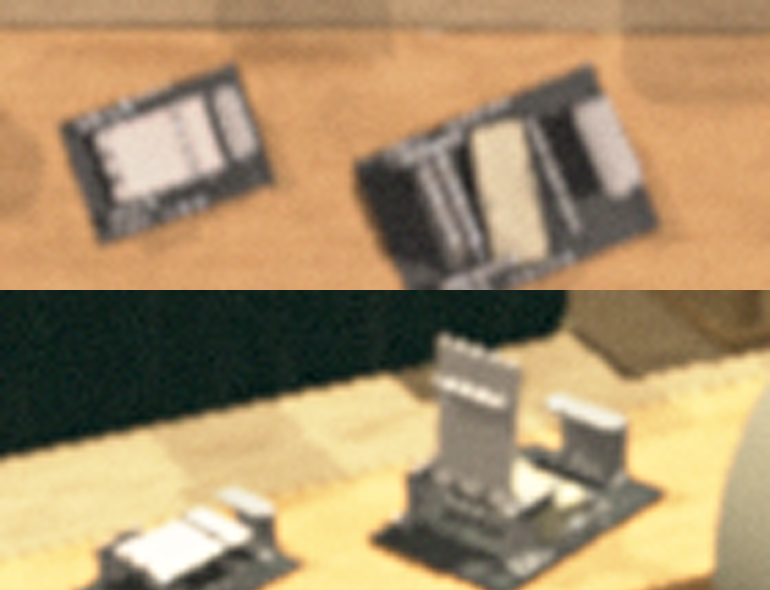

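Candidates in the top view: the small closed keeper at (196,177), about 70 mm wide, and the large open one at (257,185) with its tab upright. I choose the large one, since its base matches 100 x 144 mm. The lip is on the right (world -y) and the outer face is on the left (+y).

```bash
python3 - <<'E'
from h import *
np.set_printoptions(precision=4,suppress=True,linewidth=200)
def ray(n,uv,h):
    z=load(n);c=-z['R'].T@z['t'];uv=np.atleast_2d(uv).astype(float)
    r=np.c_[uv,np.ones(len(uv))]@np.linalg.inv(z['K']).T@z['R'];return c+r*((h-c[2])/r[:,2])[:,None]
im=load('top')['im'];hsv=cv2.cvtColor(im,cv2.COLOR_RGB2HSV)
m=((hsv[...,1]<90)|(hsv[...,2]<110)).astype(np.uint8);roi=np.zeros_like(m);roi[157:212,222:292]=1;m&=roi
m=cv2.morphologyEx(m,cv2.MORPH_CLOSE,np.ones((5,5)))
cs,_=cv2.findContours(m,cv2.RETR_EXTERNAL,cv2.CHAIN_APPROX_NONE);c=max(cs,key=cv2.contourArea)
W=ray('top',c[:,0],.005)[:,:2]
# drop pixels on tall cheeks/tabs: hull then min rect
(rc,(w,h),a)=cv2.minAreaRect((W*1000).astype(np.float32));print('rect',rc,w,h,a, cv2.boxPoints((rc,(w,h),a)).tolist())
vis=cv2.drawContours(im.copy(),[c],-1,(0,255,0),1)
cv2.imwrite('pics/v.png',cv2.resize(vis[150:220,215:300],None,fx=7,fy=7,interpolation=cv2.INTER_NEAREST)[...,::-1])
# depth-based parts
for n in('top','scene'):
    P,_,_=pts(n);x=P.reshape(-1,3)
    k=(abs(x[:,0]-.456)<.1)&(abs(x[:,1]-.08)<.1)
    x=x[k]
    L=x[(x[:,2]>.036)&(x[:,2]<.052)&(x[:,1]<.04)]
    T=x[(x[:,2]>.06)&(x[:,2]<.13)&(x[:,1]>.03)]
    print(n,'lip',len(L),np.median(L,0),L.min(0),L.max(0));print('tab',len(T),T.mean(0),T.min(0),T.max(0))
    for lo,hi in((.06,.075),(.075,.09),(.09,.1),(.1,.108),(.108,.125)):
        q=T[(T[:,2]>lo)&(T[:,2]<hi)]
        if len(q)>3:print(lo,len(q),np.median(q,0))
    q=T.mean(0);u,s,v=np.linalg.svd(T-q,full_matrices=False);print('normal',v[2],s)
    if n=='scene':print('pin?');
E
```

```text
rect (458.0423583984375, 72.06819915771484) 99.36055755615234 147.0221710205078 23.48685073852539 [[383.1810302734375, 119.68950653076172], [441.7750244140625, -15.152116775512695], [532.9036865234375, 24.44689178466797], [474.3096923828125, 159.28851318359375]]
top lip 117 [0.4831 0.0193 0.0452] [0.457  0.0013 0.0388] [0.5077 0.037  0.0506]
tab 94 [0.4442 0.1033 0.1   ] [0.4197 0.0902 0.062 ] [0.4717 0.1185 0.1174]
0.09 54 [0.4443 0.107  0.0948]
0.1 9 [0.4451 0.1014 0.1043]
0.108 26 [0.4468 0.1001 0.1141]
normal [-0.4048  0.8813  0.2439] [0.1549 0.102  0.0241]
scene lip 46 [0.4764 0.0161 0.0434] [ 0.4536 -0.0006  0.0375] [0.5044 0.0354 0.0482]
tab 266 [0.4416 0.1009 0.0881] [0.4159 0.0881 0.0602] [0.4716 0.1168 0.1145]
0.06 69 [0.4402 0.1024 0.0678]
0.075 60 [0.4391 0.1004 0.0804]
0.09 62 [0.4432 0.1028 0.0943]
0.1 40 [0.4418 0.0992 0.104 ]
0.108 35 [0.4441 0.0992 0.1112]
normal [-0.388   0.9174  0.0882] [0.2758 0.2566 0.0374]
pin?
```

View pics/v.png

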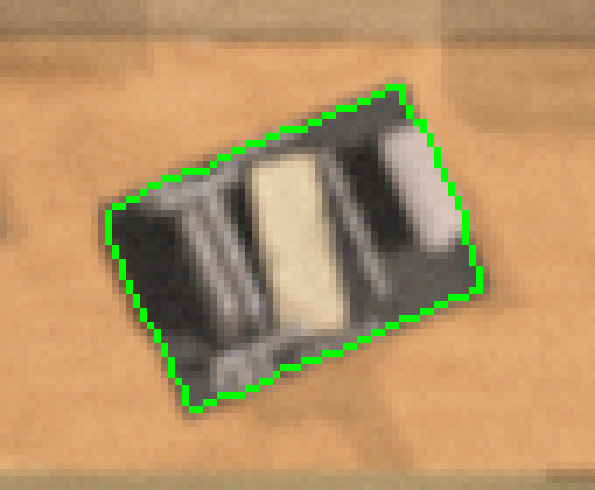

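>>> step_arm(targets=[[0,[215,652,0],[0,0,1.588]],[0,[215,652,0],[0,0,1.588]],[0,[215,652,0],[0,0,1.588]],[0,[215,652,0],[0,0,1.588]],[0,[215,652,0],[0,0,1.588]],[0,[215,652,0],[0,0,1.588]],[0,[215,652,0],[0,0,1.588]],[0,[215,652,0],[0,0,1.588]]], force=40)

```text
time: 0.9
ee_pos: [0.3357, -0.1264, 0.2312]
tcp_rot: [180.0, 0.0, 91.6]
wrist_force: [2.3, -0.2, 0.3]
opening: -0.0001
grasp_force: 0.0
```

>>> step_arm(targets=[[0,[89,270,0],[0,0,0.382]],[0,[89,270,0],[0,0,0.382]],[0,[89,270,0],[0,0,0.382]],[0,[89,270,0],[0,0,0.382]],[0,[89,270,0],[0,0,0.382]],[0,[89,270,0],[0,0,0.382]],[0,[89,270,0],[0,0,0.382]],[0,[89,270,0],[0,0,0.382]]])

```text
time: 1.7
ee_pos: [0.4245, 0.1422, 0.2307]
tcp_rot: [-179.9, 0.0, 113.3]
wrist_force: [0.1, -1.0, 0.8]
opening: -0.0
grasp_force: 0.0
```

```bash
python3 - <<'E'
from h import *
o=bot.get_obs();print(o['ee_pos'],o['tcp_rot'],o['wrist_force'],o['time'])
a,_=grab('scene')
cv2.imwrite('pics/s2.png',cv2.resize(a[120:260,130:330],None,fx=4,fy=4,interpolation=cv2.INTER_CUBIC)[...,::-1])
E
```

```text
[0.42448742 0.14221022 0.23071944] [-1.79909079e+02  4.20302298e-03  1.13256102e+02] [ 0.08678016 -1.04733562  0.75638305] 1.7
```

View pics/s2.png

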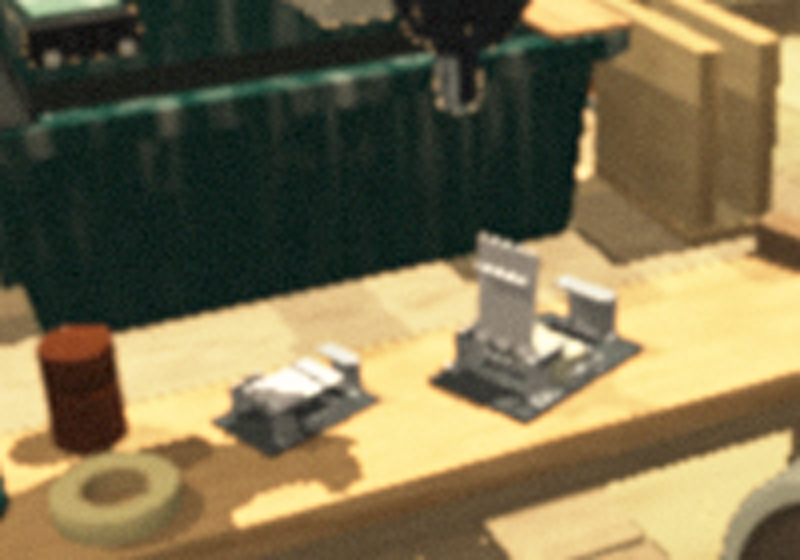

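>>> step_arm(targets=[[0,[0,1,-50],[0,0,0]],[0,[0,1,-100],[0,0,0]],[0,[0,1,-140],[0,0,0]],[0,[0,1,-151],[0,0,0]],[0,[0,1,-151],[0,0,0]]])

```text
time: 2.25
ee_pos: [0.4241, 0.1417, 0.0798]
tcp_rot: [-179.9, -0.0, 113.1]
wrist_force: [0.2, -0.6, -0.6]
opening: -0.0
grasp_force: 0.0
```

```bash
cat >> h.py <<'E'
C=np.array([457,71.]);Y=np.array([-.399,.917])
def state():
    o=bot.get_obs();p=o['ee_pos']*1000;d=p[:2]-C
    print(o['time'],'yk',round(d@Y,1),'xk',round(d@[.917,.399],1),'z',round(p[2],1),'F yk',round(o['wrist_force'][:2]@Y,1),'Fz',round(o['wrist_force'][2],1))
    return p
E
python3 - <<'E'
from h import *
p=state()
for y,z in((64,77),(56,75),(50,74),(42,73),(35.5,71),(30,68),(26.4,65.6),(22.5,62),(19.1,58.1),(16,53.5),(13.9,49.1),(11.9,42.4),(11,35.5),(-5,35.5),(-25,35.5)):
    print(y,z,np.round(np.r_[C+Y*y,z]-p,1))
E
```

```text
2.25 yk 77.9 xk -2.0 z 79.8 F yk -0.6 Fz -0.6
64 77 [  7.4 -12.   -2.8]
56 75 [ 10.6 -19.3  -4.8]
50 74 [ 13.  -24.8  -5.8]
42 73 [ 16.2 -32.1  -6.8]
35.5 71 [ 18.8 -38.1  -8.8]
30 68 [ 21.  -43.1 -11.8]
26.4 65.6 [ 22.4 -46.4 -14.2]
22.5 62 [ 24.  -50.  -17.8]
19.1 58.1 [ 25.3 -53.1 -21.7]
16 53.5 [ 26.6 -56.  -26.3]
13.9 49.1 [ 27.4 -57.9 -30.7]
11.9 42.4 [ 28.2 -59.7 -37.4]
11 35.5 [ 28.6 -60.6 -44.3]
-5 35.5 [ 34.9 -75.2 -44.3]
-25 35.5 [ 42.9 -93.6 -44.3]
```

>>> step_arm(targets=[[0,[7,-12,-3],[0,0,0]],[0,[10,-17,-4],[0,0,0]],[0,[11,-21,-5],[0,0,0]],[0,[13,-25,-6],[0,0,0]],[0,[15,-28,-6],[0,0,0]],[0,[16,-32,-7],[0,0,0]],[0,[18,-35,-8],[0,0,0]],[0,[19,-38,-9],[0,0,0]]])

```text
time: 3.05
ee_pos: [0.4439, 0.1046, 0.0712]
tcp_rot: [-180.0, -0.0, 113.2]
wrist_force: [0.5, 0.8, 0.3]
opening: -0.0002
grasp_force: 0.3
```

```bash
python3 - <<'E'
from h import *
state()
a,_=grab('scene')
cv2.imwrite('pics/s3.png',cv2.resize(a[150:240,210:310],None,fx=6,fy=6,interpolation=cv2.INTER_CUBIC)[...,::-1])
E
```

```text
3.05 yk 36.0 xk 1.4 z 71.2 F yk 0.5 Fz 0.3
```

View pics/s3.png

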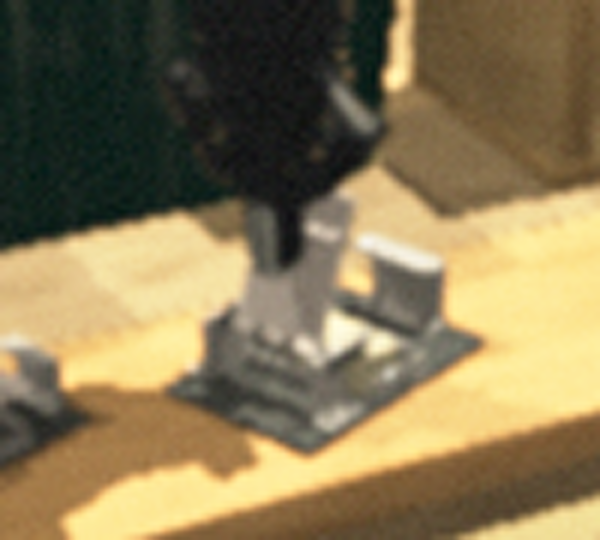

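>>> step_arm(targets=[[0,[2,-5,-3],[0,0,0]],[0,[3.5,-8,-5.5],[0,0,0]],[0,[5,-12,-9],[0,0,0]],[0,[6.5,-15,-13],[0,0,0]],[0,[8,-18,-17.5],[0,0,0]],[0,[8.5,-20,-22],[0,0,0]],[0,[9,-21,-26],[0,0,0]],[0,[9,-21.5,-29],[0,0,0]]])

```text
time: 3.9
ee_pos: [0.4529, 0.0831, 0.042]
tcp_rot: [180.0, 0.0, 113.1]
wrist_force: [1.5, -0.8, 4.5]
opening: -0.0002
grasp_force: 1.3
```

```bash
python3 - <<'E'
from h import *
state()
a,_=grab('scene')
cv2.imwrite('pics/s4.png',cv2.resize(a[150:240,210:310],None,fx=6,fy=6,interpolation=cv2.INTER_CUBIC)[...,::-1])
E
```

```text
3.9 yk 12.7 xk 1.1 z 42.0 F yk -1.3 Fz 4.5
```

View pics/s4.png

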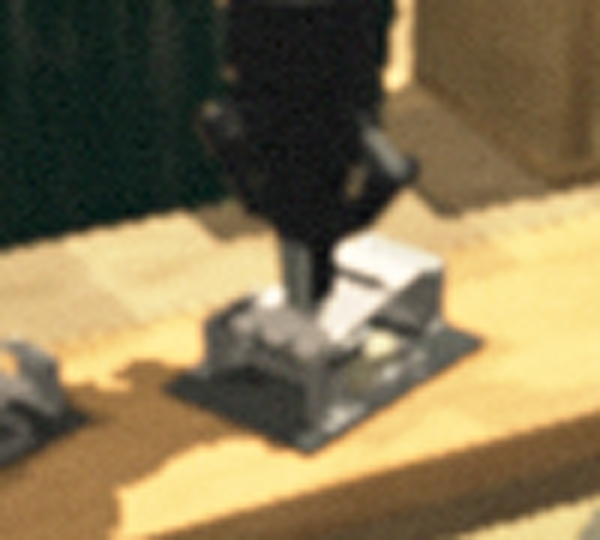

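>>> step_arm(targets=[[0,[0.2,-0.4,-2],[0,0,0]],[0,[0.3,-0.8,-4],[0,0,0]],[0,[0.4,-1,-6],[0,0,0]],[0,[0.4,-1,-7],[0,0,0]],[0,[0.4,-1,-7],[0,0,0]]])

```text
time: 4.45
ee_pos: [0.4532, 0.0823, 0.0354]
tcp_rot: [180.0, -0.0, 113.2]
wrist_force: [0.2, -1.0, 3.3]
opening: -0.0004
grasp_force: 1.9
```

```bash
python3 - <<'E'
from h import *
np.set_printoptions(precision=1,suppress=True)
state()
for n in('scene','top'):
    a,d=grab(n);P,_,_=pts(n);x=P.reshape(-1,3)*1000
    y=(x[:,:2]-C)@Y;X=(x[:,:2]-C)@[.917,.399]
    for lo in range(-70,45,6):
        q=x[(y>lo)&(y<lo+6)&(abs(X)<22)&(x[:,2]>20)&(x[:,2]<60),2]
        print((lo,len(q),np.round(np.percentile(q,[20,50,80]))if len(q) else 0),end=' ')
    print()
    if n=='scene':cv2.imwrite('pics/s5.png',cv2.resize(a[150:240,210:310],None,fx=6,fy=6,interpolation=cv2.INTER_CUBIC)[...,::-1])
E
```

```text
4.45 yk 11.9 xk 1.0 z 35.4 F yk -1.0 Fz 3.3
(-70, 45, array([24., 29., 42.])) (-64, 14, array([29., 42., 43.])) (-58, 5, array([43., 43., 44.])) (-52, 10, array([45., 45., 46.])) (-46, 2, array([34., 34., 35.])) (-40, 13, array([34., 35., 36.])) (-34, 4, array([36., 37., 37.])) (-28, 0, 0) (-22, 23, array([36., 39., 41.])) (-16, 7, array([34., 35., 36.])) (-10, 7, array([34., 35., 35.])) (-4, 4, array([34., 35., 35.])) (2, 11, array([35., 46., 54.])) (8, 13, array([35., 42., 53.])) (14, 32, array([36., 45., 53.])) (20, 37, array([35., 42., 51.])) (26, 13, array([34., 35., 36.])) (32, 10, array([36., 37., 38.])) (38, 25, array([33., 35., 36.])) (44, 0, 0) 
(-70, 0, 0) (-64, 0, 0) (-58, 0, 0) (-52, 0, 0) (-46, 0, 0) (-40, 0, 0) (-34, 0, 0) (-28, 0, 0) (-22, 0, 0) (-16, 0, 0) (-10, 0, 0) (-4, 0, 0) (2, 0, 0) (8, 0, 0) (14, 0, 0) (20, 0, 0) (26, 0, 0) (32, 0, 0) (38, 0, 0) (44, 0, 0)
```

View pics/s5.png

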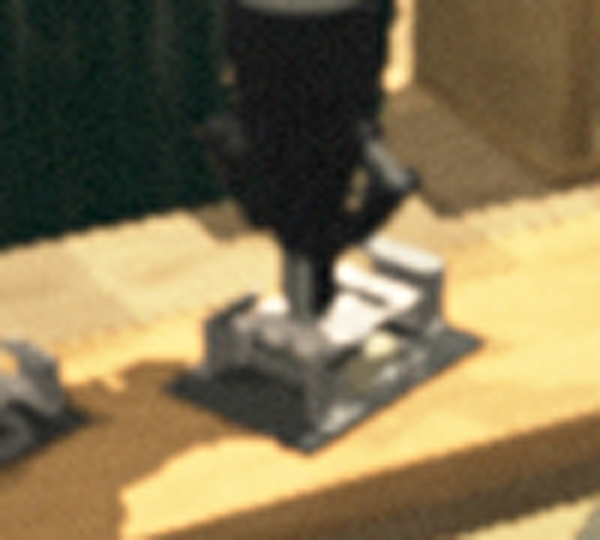

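>>> step_arm(targets=[[0,[0,0,-0.5],[0,0,0]],[0,[1.2,-2.7,-0.5],[0,0,0]],[0,[2.4,-5.5,-0.5],[0,0,0]],[0,[3.6,-8.2,-0.5],[0,0,0]],[0,[4.8,-11,-0.5],[0,0,0]],[0,[6,-13.7,-0.5],[0,0,0]],[0,[7.2,-16.5,-0.5],[0,0,0]],[0,[8,-18.3,-0.5],[0,0,0]]])

```text
time: 5.35
ee_pos: [0.4611, 0.0646, 0.0353]
tcp_rot: [180.0, -0.1, 113.2]
wrist_force: [-3.8, 5.7, 8.6]
opening: -0.0002
grasp_force: 4.2
```

```bash
python3 - <<'E'
from h import *
state()
E
```

```text
5.35 yk -7.4 xk 1.2 z 35.3 F yk 6.8 Fz 8.6
```

>>> step_arm(targets=[[0,[1.1,-2.5,0],[0,0,0]],[0,[2.2,-5,0],[0,0,0]],[0,[3.3,-7.5,0],[0,0,0]],[0,[4.4,-10,0],[0,0,0]],[0,[5.3,-12.2,0],[0,0,0]],[0,[6,-13.7,0],[0,0,0]]])

```text
time: 5.95
ee_pos: [0.4672, 0.051, 0.0352]
tcp_rot: [179.9, -0.1, 113.2]
wrist_force: [-2.0, 4.5, 7.3]
opening: -0.0003
grasp_force: 3.3
```

```bash
python3 - <<'E'
from h import *
state()
a,d=grab('scene')
cv2.imwrite('pics/s6.png',cv2.resize(a[150:240,210:310],None,fx=6,fy=6,interpolation=cv2.INTER_CUBIC)[...,::-1])
E
```

```text
5.95 yk -22.4 xk 1.4 z 35.2 F yk 4.9 Fz 7.3
```

View pics/s6.png

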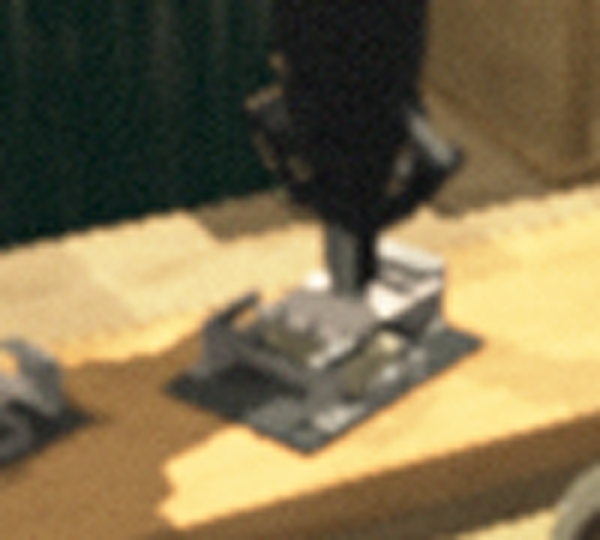

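Edge is under the lip; now I push on until the force shows the stop.

>>> step_arm(targets=[[0,[0.6,-1.4,0],[0,0,0]],[0,[1.2,-2.7,0],[0,0,0]],[0,[1.6,-3.7,0],[0,0,0]],[0,[1.6,-3.7,0],[0,0,0]]])

```text
time: 6.4
ee_pos: [0.4685, 0.0481, 0.035]
tcp_rot: [179.9, -0.2, 113.2]
wrist_force: [-3.8, 8.8, 6.6]
opening: -0.0002
grasp_force: 6.7
```

```bash
python3 - <<'E'
from h import *
state()
E
```

```text
6.4 yk -25.6 xk 1.4 z 35.0 F yk 9.6 Fz 6.6
```

>>> step_arm(targets=[[0,[0.6,-1.4,0],[0,0,0]],[0,[0.8,-1.8,0],[0,0,0]],[0,[0.8,-1.8,0],[0,0,0]]])

```text
time: 6.7
ee_pos: [0.4685, 0.0479, 0.0349]
tcp_rot: [180.0, -0.4, 113.3]
wrist_force: [-7.3, 18.5, 7.6]
opening: 0.0001
grasp_force: 11.5
```

```bash
python3 - <<'E'
from h import *
state()
E
```

```text
6.7 yk -25.8 xk 1.3 z 34.9 F yk 19.9 Fz 7.6
```

>>> step_arm(targets=[[0,[-0.8,1.8,0.3],[0,0,0]],[0,[-1,2.3,4],[0,0,0]],[0,[-1,2.3,12],[0,0,0]],[0,[-1,2.3,40],[0,0,0]],[0,[-1,2.3,90],[0,0,0]],[0,[-1,2.3,140],[0,0,0]],[0,[-1,2.3,170],[0,0,0]],[0,[-1,2.3,170],[0,0,0]]])

```text
time: 7.5
ee_pos: [0.4701, 0.0473, 0.2092]
tcp_rot: [179.7, 0.1, 113.1]
wrist_force: [-0.7, -0.0, -0.7]
opening: 0.0
grasp_force: 0.0
```

```bash
python3 - <<'E'
from h import *
state()
P0=pts('scene')
a,d=grab('scene');P,_,_=pts('scene');x=P.reshape(-1,3)*1000
y=(x[:,:2]-C)@Y;X=(x[:,:2]-C)@[.917,.399]
for lo in range(-70,45,6):
    q=x[(y>lo)&(y<lo+6)&(abs(X)<22)&(x[:,2]>20)&(x[:,2]<60),2]
    print((lo,len(q),np.round(np.percentile(q,[20,50,80]))if len(q) else 0),end=' ')
cv2.imwrite('pics/s7.png',cv2.resize(a[150:260,130:310],None,fx=4.4,fy=4.4,interpolation=cv2.INTER_CUBIC)[...,::-1])
E
```

```text
7.5 yk -27.0 xk 2.5 z 209.2 F yk 0.3 Fz -0.7
(-70, 13, array([30., 42., 43.])) (-64, 10, array([43., 44., 44.])) (-58, 12, array([40., 43., 44.])) (-52, 16, array([40., 44., 46.])) (-46, 4, array([43., 46., 47.])) (-40, 33, array([39., 42., 46.])) (-34, 20, array([37., 38., 39.])) (-28, 11, array([36., 37., 38.])) (-22, 12, array([37., 37., 38.])) (-16, 17, array([36., 37., 39.])) (-10, 11, array([36., 37., 37.])) (-4, 13, array([36., 36., 38.])) (2, 15, array([35., 36., 37.])) (8, 22, array([22., 35., 36.])) (14, 9, array([24., 35., 37.])) (20, 28, array([33., 36., 37.])) (26, 1, array([36., 36., 36.])) (32, 0, 0) (38, 0, 0) (44, 0, 0)
```

View pics/s7.png

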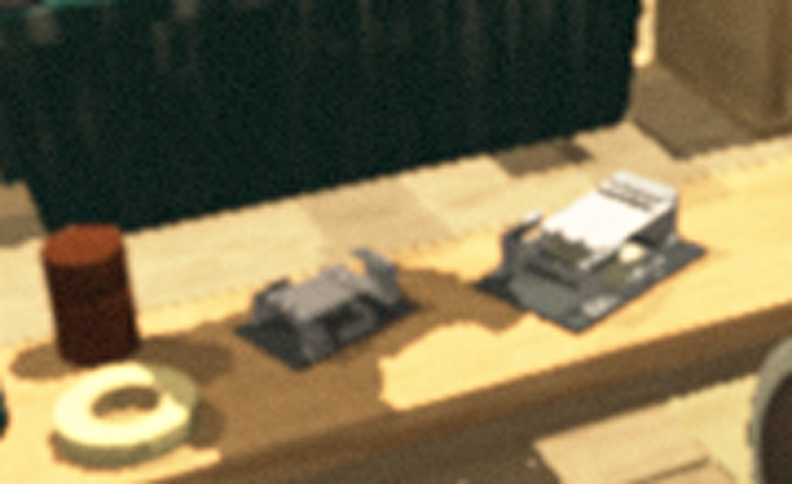

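The tab is tucked: it rises slightly to about 38 mm by the lip. Its rib is at y about -38 and its hinge end at about 20, so the pin is home. The robot is clear.

```bash
python3 -c "
from workcell import bot
print(bot.job_done())"
```

```text
the job is handed in; nothing more can be done
None
```

I closed the keeper and handed the job in: the tab lies flat, its edge tucked fully under the lip, and it stayed down once the gripper lifted clear; no verdict came back.

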